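# Unbolt the spice carousel, bring the pepper mill to the front and hold it there

## Task

Draw the spice carousel's travel bolt out of the turning disc and fully home into the parking keeper at the outer end of its track. Then turn the disc by the wooden bar handle on its centre post until the pepper mill (the tall jar with the waisted grinder head) stands in the middle of the gap in the guard rail, and finish while still gripping the handle, holding the carousel still so that I can lift the mill out. All the jars stay upright in their wire cradles, and the tea bowl and the honey jar stay where they are.

Things in the scene. Friction and masses are not known exactly. Their poses are not given: they have to be found in the camera images.
- carousel: the fixed stand of the spice carousel: round wooden base 284 mm across, 18 mm high, standing on the worktop, with a tongue 64 mm wide that reaches 240 mm from the centre towards +y and carries the bolt. Origin: centre of the underside, on the turning axis; z up. Its front is its -x axis: there a 6 mm steel guard rail (133 mm from the axis, top 89 mm above the worktop), which runs round the sides and back, has its gap, 90 degrees wide and centred on -x
- turntable (a joint): turn of the wooden disc in rad: 0 as bolted, growing anticlockwise seen from above, free from -6.2 to 6.2; it turns lightly (about 0.05 N m) and stays where it is left, but it cannot turn while the bolt is in it. Disc 230 mm across, top 42 mm above the worktop; six jars stand loose in wire cradles 34 mm high, centres 78 mm from the axis, 60 degrees apart; as bolted they stand 30, 90 and 150 degrees either side of front, in any order
- grip_center (a point): centre of the wooden bar handle on the post of the turning disc, on the turning axis, 212 mm above the worktop. The bar is 84 mm long along this point's x axis, 18 mm wide along its y axis and 30 mm high; it is level and turns with the disc; gripped across its width from above it clears all jars
- bolt (a joint): travel of the steel barrel bolt in m: 0 shot into the disc, 0.032 fully drawn and home in the parking keeper; it slides along the carousel's +y (away from the axis) with about 1.5 N of friction and stays where it is left
- bolt_knob (a point): centre of the bolt's upright steel knob, 17 mm across and 28 mm high (bottom 53 mm, centre 67 mm, top 81 mm above the worktop; straps beside its path reach up to 46 mm). At bolt 0 it is 160 mm from the turning axis along the carousel's +y, drawn 192 mm. Axes as the carousel's
- mill_mid (a point): the pepper mill: white ceramic body 44 mm across with a waisted wooden grinder head and a small steel ball on top, 137 mm high, the tallest of the six; the point is on its axis, 68 mm above its underside; it rides on the disc
- jar_flat_1_mid (a point): flat-lidded, 83 mm high, white ceramic jar, 44 mm across, in another place of the carousel; the point is on its axis, 42 mm above its underside; leave it standing in its wire cradle
- jar_knob_1_mid (a point): with a small knob on its wooden lid, 97 mm high, white ceramic jar, 44 mm across, in another place of the carousel; the point is on its axis, 42 mm above its underside; leave it standing in its wire cradle
- jar_flat_2_mid (a point): flat-lidded, 83 mm high, white ceramic jar, 44 mm across, in another place of the carousel; the point is on its axis, 42 mm above its underside; leave it standing in its wire cradle
- jar_knob_2_mid (a point): with a small knob on its wooden lid, 97 mm high, white ceramic jar, 44 mm across, in another place of the carousel; the point is on its axis, 42 mm above its underside; leave it standing in its wire cradle
- jar_flat_3_mid (a point): flat-lidded, 83 mm high, white ceramic jar, 44 mm across, in another place of the carousel; the point is on its axis, 42 mm above its underside; leave it standing in its wire cradle
- honey_mid (a point): round honey jar with a screw cap, 52 mm across, 98 mm high, behind to the right; point at its middle; leave it alone
- bowl_mid (a point): porcelain bowl of tea sachets, 125 mm across, 78 mm high, at the left in front; point at its middle, 39 mm up; leave it alone
Not all that is in view belongs to the job. What is shaped like the part that bears jar_knob_2_mid but black is not meant.

How it is judged:
By the outcome, as a careful person would: the job done as asked, in the order asked, and still so for the second after the job is handed in, while the arm keeps its last pose, push and grip.
It also fails if it takes over 72 s, if anything falls off the work surface, if the arm or the gripper's body presses on something with over 40 N, if the wrist force passes 120 N, or if a joint passes its speed limit or range.

## Robot

A 6-joint arm with a two-finger parallel gripper is mounted at the origin on the work surface; the furniture and walls round the work are solid. World frame = base frame: x ahead of the robot, y to its left, z up, the work surface at z = 0. Lengths are in m, angles in rad, forces in N, time in s.
With the tool pointing down it reaches from about 0.25 to 0.8 m from the base axis. Payload 3.9 kg.
Tool frame: the origin (TCP) lies midway between the tips of the shut fingers; the grasp point (between the pads) lies 19 mm behind it; z points along the fingers, y is the line along which they close (so a half turn about z gives the same grasp; the last joint's range is limited). The gripper opens to 85 mm and grips with 20 to 120 N. Pads are 22 mm wide; open, the fingers measure 114 mm over their backs; the gripper's body (76 mm by 85 mm) begins 54 mm behind the grasp point. The pads swing forward as they close: fully open they stand 13 mm farther back than shut.
Start: joints at [0, 0.26, -0.138, 1.173, 0, 1.571], TCP at [0.525, -0, 0.231] pointing down, gripper open.
Joint ranges: [-2.78, 2.78], [-0.83, 1.72], [-1.28, 1.37], [-1.9, 2.12], [-1.57, 1.48], [-3.14, 3.14]. Speed limits (rad/s): [2.57, 2.57, 3.14, 3.14, 3.14, 3.14].

## Interface

Orientations are given as a rotation vector (axis times angle).
In Python, from cell import sense, get_image, workorder gives the robot as it stands.
- The arm moves only by the shell command python3 -m handwheel 'ROWS' [OPENING] [FORCE]. ROWS is a JSON object of lists of equal length, an entry for each row: "translation": the shift along the tool's x, y, z in units of 25 mm (1.0 is 25 mm), a list of three; "roll": the turn about the tool's z in units of 6 degrees (1.0 is 6 degrees). A call has 1 to 12 rows; each row shifts and turns the commanded pose from where the row before left it, along the tool's axes as they then stand; what a row does not reach is not made up. A row lasts 1/12 s, in which the tool goes at most 41.7 mm and 7.16 degrees, less where a joint would pass 70% of its speed; a pose out of reach is approached as far as the arm can. A call is refused whole if a number of a shift passes 1 or a number of a turn 1, either way. A call with a gripper value outside its range is refused whole. OPENING is the opening, from 0 (shut) to 1 (fully open), set as the call begins (- or left out, the last holds). The fingers move at their own pace and stop on an object; FORCE is the grip in N (left out, the last holds). Time passes only in rows, so rows that do not move let the fingers close. It gives the time, the measured TCP pose, the force, the opening and the grip force at its end, in the units of the state.
- sense(): the state, without advancing time (a new reading comes with each control period).
- get_image(name): name is "scene" or "side" or "wrist"; returns a dict with "frame" (384x512x3 uint8, red, green, blue), "z_map" (384x512 float32, m along the optical axis (not along the pixel's ray), 0 where there is no reading), "fov_y" (degrees; the focal length in pixels is half the picture's height over the tangent of half this angle, whatever the lens; pixels are square), "cx", "cy" (the principal point, pixels), "pose" (4x4, takes a point from camera to world coordinates). Camera axes: x right, y down, z forward; pixel columns grow to the right and rows downward; lengths in m; the calibration is good to about 2 mm. The wrist camera is an equidistant fisheye: a pixel r from the principal point sees the ray r / f radians off the axis. A picture is of the moment at which its call begins.
- workorder.sign_off(): hands the job in; it is judged then, once.
The state is a dict: "t": time; "q": joint angles; "joint_velocities": joint speeds; "effort": joint torques, N m; "ee_pos": TCP position; "tool_rot": TCP orientation; "ft_force": force on the tool from outside, world axes, zero at the start; "torque": the same for the moment, N m; "grip_width": opening from 0.0 (shut) to 1.0 (fully open); "grasp_force": force on a finger pad.
Only numpy, scipy, OpenCV 4.12 (cv2) and the standard library are available. Lean on these libraries where they do the work, as an engineer would, in place of code of your own. Each camera call takes 0.05 s, during which the arm holds its last target. There are 200 camera calls.

## Working session

There is one attempt and no reset: what is moved stays moved. The work goes in short steps, Python scripts to look and compute and a shell command to move; the robot and the scene stay as the last step left them, time stands still between calls to the robot, and variables do not carry over. Pictures are saved under pics/ and viewed, at most 10 in all, crops included, and the job is handed in when it is done.

```bash
mkdir -p pics; ls; cat > h.py <<'E'
import numpy as np, cv2
from cell import sense, get_image
def cloud(im):
    z=im["z_map"]; h,w=z.shape; f=h/2/np.tan(np.radians(im["fov_y"])/2)
    v,u=np.mgrid[:h,:w]
    p=np.stack([(u-im["cx"])/f*z,(v-im["cy"])/f*z,z],-1)
    T=np.array(im["pose"]); return p@T[:3,:3].T+T[:3,3]
E
python3 - <<'E'
from h import *
s=sense(); print(s)
a=get_image("scene"); b=get_image("side")
np.savez("v0.npz",sf=a["frame"],sp=cloud(a),df=b["frame"],dp=cloud(b))
for i in (a,b): print(i["fov_y"],i["cx"],i["cy"],np.round(i["pose"],3))
cv2.imwrite("pics/scene.png",a["frame"][...,::-1]); cv2.imwrite("pics/side.png",b["frame"][...,::-1])
E
```

```text
pics
{'t': 0.0, 'q': array([ 1.67698481e-05,  2.60663621e-01, -1.39369037e-01,  1.17269997e+00,
        1.60087125e-05,  1.57076465e+00]), 'joint_velocities': array([ 0.00046178, -0.00060523, -0.00019262, -0.00079413, -0.00080916,
       -0.00102962]), 'effort': array([-3.22425103e-04, -4.05677426e+01,  2.53926122e+01,  1.89446745e-02,
       -4.02533055e-05,  2.61086342e-05]), 'ee_pos': array([5.24319483e-01, 1.39219495e-05, 2.30475610e-01]), 'tool_rot': array([-2.22041103e+00, -2.22051857e+00,  2.13195235e-03]), 'ft_force': array([-0.05207748, -0.52045203, -1.06498028]), 'torque': array([-0.01715165, -0.03845158, -0.01738097]), 'grasp_force': 0.0, 'grip_width': 1.000933888746265}
42.58734784469554 254.62271011371823 188.99825319425545 [[ 0.531 -0.626  0.571 -0.298]
 [-0.847 -0.388  0.362 -0.509]
 [-0.005 -0.676 -0.737  1.219]
 [ 0.     0.     0.     1.   ]]
49.090259745741406 258.7457888786119 200.3440893463475 [[-0.96   0.244 -0.141  0.646]
 [ 0.281  0.844 -0.456  0.543]
 [ 0.007 -0.477 -0.879  1.135]
 [ 0.     0.     0.     1.   ]]
```

View pics/scene.png

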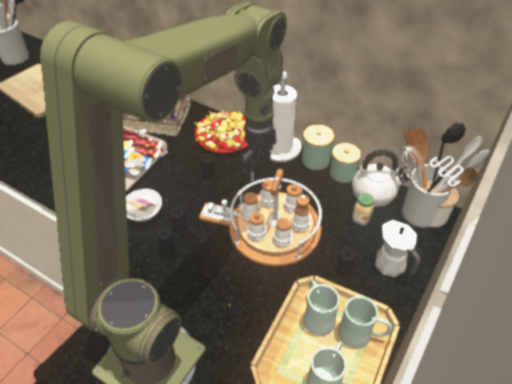

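View pics/side.png

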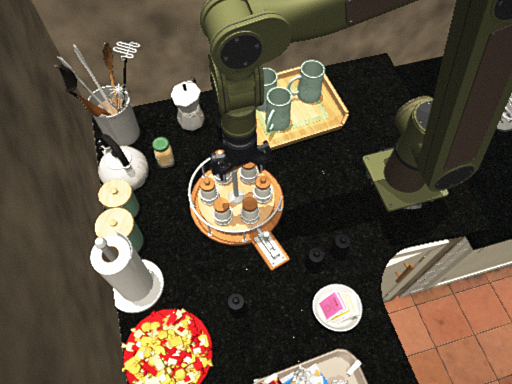

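The scene view shows the carousel at about (277,220), with its tongue and bolt towards (215,213). The side view has it at (237,195), with the tongue towards (270,248). The black lidded jars at side (236,301), (316,257) and (342,241) are decoys. The gripper partly covers the handle. Next I'll measure from depth and look at close crops.

```bash
python3 - <<'E'
from h import *
d=np.load("v0.npz")
for k in "sd":
    P=d[k+"p"]; F=d[k+"f"]
    if k=="s": x0,y0,x1,y1=190,160,335,275
    else: x0,y0,x1,y1=170,130,310,280
    c=F[y0:y1,x0:x1,::-1]
    cv2.imwrite(f"pics/crop_{k}.png",cv2.resize(c,None,fx=4,fy=4,interpolation=cv2.INTER_CUBIC))
    for u,v in ([(215,213),(226,212),(277,173),(277,185),(256,215),(302,200),(292,187),(283,225),(268,187),(250,200),(280,255)] if k=="s" else [(270,248),(262,235),(237,180),(222,203),(249,198),(263,183),(208,185),(275,262),(237,225)]):
        print(k,u,v,np.round(P[v,u],3))
a=cv2.imread("pics/crop_s.png");b=cv2.imread("pics/crop_d.png")
h=600
cv2.imwrite("pics/close.png",np.vstack([cv2.resize(a,(580,460))])); cv2.imwrite("pics/close2.png",b)
E
```

```text
s 215 213 [0.471 0.127 0.029]
s 226 212 [0.484 0.093 0.042]
s 277 173 [ 0.551 -0.045  0.231]
s 277 185 [ 0.514 -0.067  0.229]
s 256 215 [ 0.455 -0.035  0.14 ]
s 302 200 [ 0.55  -0.13   0.169]
s 292 187 [ 0.606 -0.068  0.136]
s 283 225 [ 0.473 -0.114  0.128]
s 268 187 [ 0.573 -0.004  0.13 ]
s 250 200 [0.504 0.016 0.126]
s 280 255 [ 0.445 -0.124  0.023]
d 270 248 [0.483 0.129 0.038]
d 262 235 [0.493 0.086 0.042]
d 237 180 [ 0.526 -0.052  0.137]
d 222 203 [ 0.582 -0.001  0.123]
d 249 198 [0.508 0.005 0.125]
d 263 183 [ 0.457 -0.031  0.123]
d 208 185 [ 0.606 -0.067  0.124]
d 275 262 [0.479 0.166 0.02 ]
d 237 225 [0.554 0.039 0.047]
```

View pics/close.png

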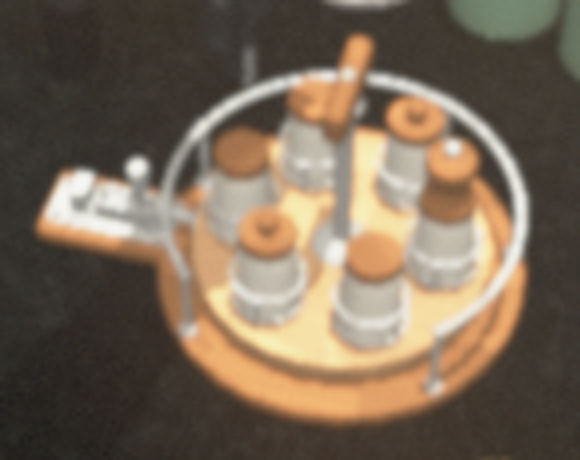

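View pics/close2.png

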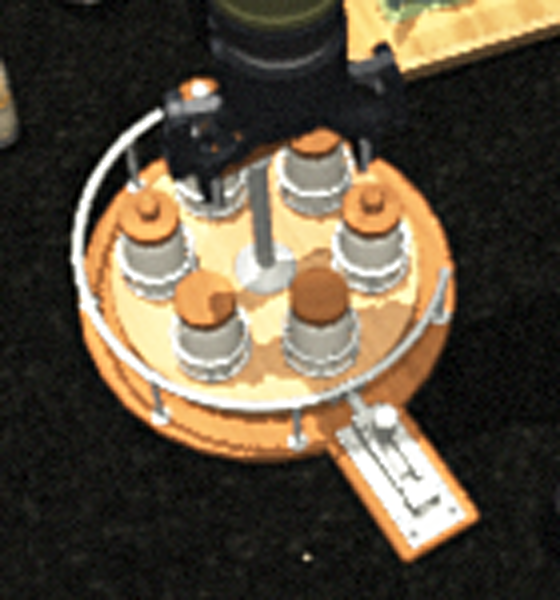

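The mill is the jar with the white ball, at scene pixel (303,198). The other jars at scene (256,218), (283,225), (250,199), (268,186) and (293,190) have flat or knobbed lids. The bolt knob is at scene (224,201), side (266,235). The bar handle is at scene (278,182). Now I'll fit the geometry.

```bash
cat >> h.py <<'E'
def circ(p):
    A=np.c_[2*p,np.ones(len(p))]; s=np.linalg.lstsq(A,(p**2).sum(1),rcond=None)[0]
    return s[:2],np.sqrt(s[2]+s[:2]@s[:2])
E
python3 - <<'E'
from h import *
d=np.load("v0.npz")
P=np.vstack([d["sp"].reshape(-1,3),d["dp"].reshape(-1,3)])
F=np.vstack([d["sf"].reshape(-1,3),d["df"].reshape(-1,3)]).astype(int)
src=np.r_[np.zeros(384*512),np.ones(384*512)]
c0=np.array([.53,-.06])
for it in range(5):
    r=np.hypot(*(P[:,:2]-c0).T)
    m=(abs(P[:,2]-.086)<.008)&(abs(r-.133)<.02)
    c,R=circ(P[m,:2]); c0=c
    print("rail",c,R,m.sum())
for k in (0,1):
    mm=m&(src==k); print(k,circ(P[mm,:2]))
r=np.hypot(*(P[:,:2]-c0).T); ang=np.degrees(np.arctan2(*(P[:,:2]-c0).T[::-1]))
h=np.histogram(ang[m],bins=np.arange(-180,181,10)); print(list(zip(h[1].astype(int),h[0])))
# knob
k=(r>.14)&(r<.21)&(abs(P[:,2]-.07)<.014)
for s in (0,1):
  q=P[k&(src==s)]; print("knob",s,len(q),np.median(q,0),q.min(0),q.max(0), q[:, :2].mean(0)-c0)
# mill top/ jars
for z0,z1,n in ((.150,.185,"mill"),(.190,.235,"handle")):
  q=P[(r<.12)&(P[:,2]>z0)&(P[:,2]<z1)&(src==0)]; print(n,len(q),q.mean(0) if len(q) else 0, q.min(0),q.max(0))
q=P[(r<.05)&(P[:,2]>.215)&(P[:,2]<.232)&(src==0)]
if len(q)>3:
  w,v=np.linalg.eigh(np.cov(q[:,:2].T)); print("htop",len(q),q.mean(0),v[:,1],np.sqrt(w))
# tongue
q=P[(r>.15)&(r<.26)&(P[:,2]>.012)&(P[:,2]<.05)&(ang>60)&(ang<150)]
print("tongue",len(q),q.mean(0)); w,v=np.linalg.eigh(np.cov(q[:,:2].T)); print(v[:,1],np.sqrt(w), np.degrees(np.arctan2(*(q[:,:2].mean(0)-c0)[::-1])))
s=get_image("scene")
E
```

```text
rail [ 0.53378399 -0.05340321] 0.13254865846193156 668
rail [ 0.53378399 -0.05340321] 0.13254865846193156 668
rail [ 0.53378399 -0.05340321] 0.13254865846193156 668
rail [ 0.53378399 -0.05340321] 0.13254865846193156 668
rail [ 0.53378399 -0.05340321] 0.13254865846193156 668
0 (array([ 0.53426321, -0.05287178]), np.float64(0.1329081722031774))
1 (array([ 0.53335116, -0.0538566 ]), np.float64(0.13249480010421374))
[(np.int64(-180), np.int64(0)), (np.int64(-170), np.int64(0)), (np.int64(-160), np.int64(0)), (np.int64(-150), np.int64(0)), (np.int64(-140), np.int64(0)), (np.int64(-130), np.int64(3)), (np.int64(-120), np.int64(20)), (np.int64(-110), np.int64(12)), (np.int64(-100), np.int64(13)), (np.int64(-90), np.int64(10)), (np.int64(-80), np.int64(9)), (np.int64(-70), np.int64(23)), (np.int64(-60), np.int64(27)), (np.int64(-50), np.int64(24)), (np.int64(-40), np.int64(26)), (np.int64(-30), np.int64(25)), (np.int64(-20), np.int64(28)), (np.int64(-10), np.int64(30)), (np.int64(0), np.int64(30)), (np.int64(10), np.int64(23)), (np.int64(20), np.int64(19)), (np.int64(30), np.int64(22)), (np.
[... 464 characters left out ...]
9] [0.48019456 0.09398992 0.06002201] [0.49256037 0.10786137 0.08396574] [-0.04782815  0.1532344 ]
knob 1 43 [0.48931001 0.10391941 0.07778892] [0.48077199 0.09438951 0.05755794] [0.49612424 0.10975291 0.08303512] [-0.04444619  0.15718352]
mill 163 [ 0.54719656 -0.11799361  0.16732411] [ 0.52679506 -0.14672146  0.15121072] [ 0.57300252 -0.05086906  0.18444953]
handle 202 [ 0.52662364 -0.05731121  0.22387523] [ 0.49187081 -0.07108067  0.19037782] [ 0.57418214 -0.03764149  0.23474976]
htop 154 [ 0.52895692 -0.0561962   0.22686156] [-0.9661822  -0.25786035] [0.00541956 0.02516238]
tongue 1116 [0.47722555 0.1334168  0.02489353]
[-0.24214461  0.97024017] [0.01935735 0.02577978] 106.84331727203049
```

Measurements:
- **Axis:** (0.534, -0.053), with rail R 132.5 mm against 133 given.
- **Carousel yaw:** about +16°, agreed by knob, tongue and handle.
- **Knob:** about (0.489, 0.101, 0.08), 160 mm from the axis as expected.
- **Mill:** at about -75° world, which is carousel -y, 90° from front. The disc must turn -90°, so tool roll is +90°.

I'll hover over the knob first with the fingers closing along carousel x.

```bash
python3 -m handwheel '{"translation":[[0,0,0],[0,0,0],[0,0,0],[1,0,0],[1,-0.2,0],[1,0,0],[1,0,0.5],[0.2,0,1],[0,0,1],[0,0,0],[0,0,0]],"roll":[-0.9,-0.9,-0.9,0,0,0,0,0,0,0,0]}' 0.7
python3 - <<'E'
from h import *
w=get_image("wrist"); np.savez("w1.npz",**{k:np.array(v) for k,v in w.items()})
cv2.imwrite("pics/w1.png",w["frame"][...,::-1]); print(w["fov_y"],w["cx"],w["cy"],np.round(w["pose"],3)); s=sense(); print(s["q"],s["ft_force"])
b=get_image("side"); cl=cloud(b); r=np.hypot(cl[...,0]-.534,cl[...,1]+.053)
E
```

```text
t: 1.07
ee_pos: [0.4893, 0.0992, 0.1678]
tool_rot: [-1.884, -2.51, 0.005]
ft_force: [1.1, -0.4, 1.9]
grip_width: 0.696
grasp_force: 0.0
65.70646984690485 254.40090056996692 190.95067762120672 [[ 0.96   0.269  0.077  0.47 ]
 [ 0.28  -0.918 -0.282  0.17 ]
 [-0.006  0.292 -0.956  0.311]
 [ 0.     0.     0.     1.   ]]
[ 1.99663827e-01  2.55327779e-01 -3.12923157e-01  1.00328159e+00
 -3.89758049e-05  1.48788499e+00] [0.63642986 0.17147684 0.2825019 ]
```

View pics/w1.png

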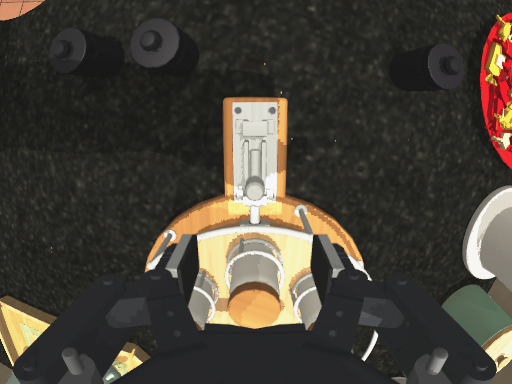

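The wrist view shows the bolt knob at about (255,186), centred between the fingers (180 to 330). The tongue runs straight up the picture (225 to 288), with the parking keeper at its far end, (256,128). I'll cast rays for the knob and the tongue edges.

```bash
cat >> h.py <<'E'
def fray(w,u,v,z):
    f=192/np.tan(np.radians(float(w["fov_y"]))/2); d=np.array([u-w["cx"],v-w["cy"]],float); r=np.hypot(*d)
    th=r/f; e=np.array([*(d/max(r,1e-9)*np.sin(th)),np.cos(th)]); T=w["pose"]; e=T[:3,:3]@e
    return T[:3,3]+e*(z-T[2,3])/e[2]
E
python3 - <<'E'
from h import *
w=dict(np.load("w1.npz")); F=w["frame"]
for u,v in ((255,180),(255,186),(255,192)): print("knobtop",fray(w,u,v,.081))
hsv=cv2.cvtColor(F,cv2.COLOR_RGB2HSV)
m=((hsv[...,0]<22)&(hsv[...,1]>110)&(hsv[...,2]>110))
L=[];R=[]
for v in range(106,188,4):
    u=np.where(m[v,215:300])[0]+215
    if len(u): L.append(fray(w,u.min(),v,.018)[:2]);R.append(fray(w,u.max(),v,.018)[:2])
for q in (L,R):
    vx,vy,x,y=cv2.fitLine(np.float32(q),cv2.DIST_HUBER,0,.01,.01).ravel(); print("edge",np.degrees(np.arctan2(vy,vx))%180,x,y)
M=(np.array(L)+R)/2; print(np.linalg.norm(np.array(L)-R,axis=1).mean())
vx,vy,x,y=cv2.fitLine(np.float32(M),cv2.DIST_HUBER,0,.01,.01).ravel(); print(np.degrees(np.arctan2(vy,vx))%180,x,y)
zm=w["z_map"][150:215,225:290]; print(np.round(w["z_map"][176:200:3,246:266:3],3))
print(F[168:204:2,255].tolist())
E
```

```text
knobtop [0.48608077 0.11069899 0.081     ]
knobtop [0.48748364 0.10589891 0.081     ]
knobtop [0.488903   0.10104286 0.081     ]
edge 106.187904 0.44993624 0.121544674
edge 106.36372 0.50997925 0.13734227
0.06205305143780725
106.16232 0.4805609 0.12711059
[[0.281 0.3   0.26  0.257 0.261 0.283 0.281]
 [0.281 0.253 0.249 0.248 0.25  0.256 0.282]
 [0.253 0.243 0.241 0.241 0.241 0.247 0.282]
 [0.244 0.239 0.24  0.239 0.239 0.241 0.256]
 [0.243 0.239 0.239 0.238 0.239 0.239 0.244]
 [0.241 0.239 0.239 0.239 0.24  0.24  0.243]
 [0.242 0.24  0.241 0.241 0.241 0.241 0.283]
 [0.278 0.241 0.24  0.242 0.241 0.242 0.28 ]]
[[218, 217, 206], [219, 217, 206], [217, 217, 205], [217, 217, 205], [138, 137, 129], [126, 126, 118], [127, 126, 119], [166, 165, 155], [184, 184, 172], [217, 216, 204], [221, 219, 210], [220, 219, 209], [217, 216, 204], [218, 217, 206], [218, 216, 204], [218, 217, 206], [171, 170, 160], [247, 247, 247]]
```

```bash
python3 -m handwheel '{"translation":[[0.1,0,1],[0,0,1],[0,0,1],[0,0,1],[0,0,0.5],[0,0,0],[0,0,0]],"roll":[0,0,0,0,0,0,0]}' 0.7
python3 -m handwheel '{"translation":[[0,0,0],[0,0,0],[0,0,0],[0,0,0],[0,0,0],[0,0,0],[0,0,0],[0,0,0]],"roll":[0,0,0,0,0,0,0,0]}' 0 50
```

```text
t: 1.75
ee_pos: [0.4911, 0.1017, 0.0572]
tool_rot: [1.887, 2.511, 0.001]
ft_force: [0.8, -0.9, -0.3]
grip_width: 0.696
grasp_force: 0.0
t: 2.42
ee_pos: [0.4885, 0.1012, 0.0575]
tool_rot: [-1.886, -2.511, 0.003]
ft_force: [-6.1, -2.2, 10.1]
grip_width: 0.176
grasp_force: 48.8
```

```bash
python3 -m handwheel '{"translation":[[0.25,0,0],[0.25,0,0],[0.25,0,0],[0.25,0,0],[0.2,0,0],[0.1,0,0],[0,0,0],[0,0,0],[0,0,0]],"roll":[0,0,0,0,0,0,0,0,0]}'
python3 - <<'E'
from h import *
w=get_image("wrist"); cv2.imwrite("pics/w2.png",w["frame"][...,::-1])
E
```

```text
t: 3.17
ee_pos: [0.4802, 0.13, 0.0575]
tool_rot: [1.886, 2.508, -0.009]
ft_force: [-3.6, -8.9, 9.5]
grip_width: 0.174
grasp_force: 48.7
```

```bash
python3 -m handwheel '{"translation":[[0.1,0,0],[0.1,0,0],[0.1,0,0],[0.1,0,0],[0,0,0],[0,0,0],[0,0,0]],"roll":[0,0,0,0,0,0,0]}'
```

```text
t: 3.8
ee_pos: [0.48, 0.1306, 0.0575]
tool_rot: [1.882, 2.49, -0.029]
ft_force: [3.4, -33.8, 8.2]
grip_width: 0.177
grasp_force: 48.7
```

The force rose to 34 N at about 31 mm of travel, so it has probably reached the stop. I'll ease off, release, and look.

```bash
python3 -m handwheel '{"translation":[[-0.1,0,0],[-0.1,0,0],[-0.1,0,0],[0,0,0],[0,0,0]],"roll":[0,0,0,0,0]}'
python3 -m handwheel '{"translation":[[0,0,0],[0,0,0],[0,0,0],[0,0,0],[0,0,0],[0,0,-1],[0,0,-1],[0,0,-1],[0,0,-1],[0,0,-1],[0,0,0]],"roll":[0,0,0,0,0,0,0,0,0,0,0]}' 0.7
python3 - <<'E'
from h import *
w=get_image("wrist"); np.savez("w3.npz",**{k:np.array(v) for k,v in w.items()})
cv2.imwrite("pics/w3.png",cv2.resize(w["frame"][60:330,150:370,::-1],None,fx=2.2,fy=2.2,interpolation=cv2.INTER_CUBIC))
E
```

```text
t: 4.22
ee_pos: [0.4801, 0.1302, 0.0575]
tool_rot: [1.885, 2.504, -0.013]
ft_force: [-0.8, -15.0, 10.3]
grip_width: 0.178
grasp_force: 48.8
t: 5.13
ee_pos: [0.4836, 0.1367, 0.1862]
tool_rot: [1.882, 2.509, 0.011]
ft_force: [0.5, 0.0, 0.4]
grip_width: 0.697
grasp_force: 0.0
```

View pics/w3.png

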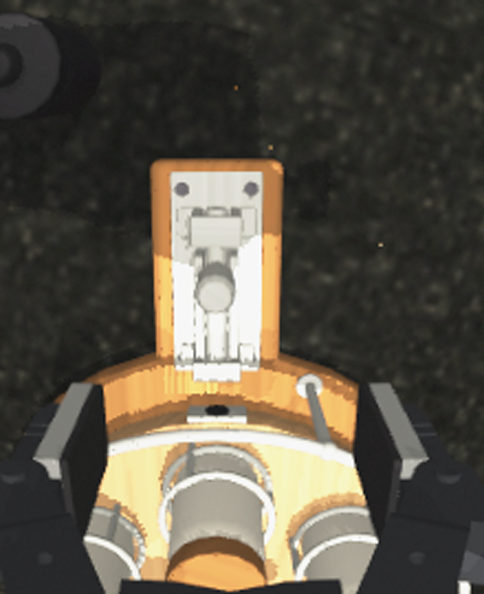

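The crop shows the knob at (215,292), beside the keeper at (215,228), and the bolt hole in the disc edge (217,410) is clear. Next I'll check how far it travelled.

```bash
python3 - <<'E'
from h import *
y=np.array([-np.sin(np.radians(16.2)),np.cos(np.radians(16.2))])
for n,u,vs in (("w1",255,191),("w3",150+215/2.2,60+292/2.2)):
    w=dict(np.load(n+".npz")); p=fray(w,u,vs,.081); print(n,p,(p[:2]-[.534,-.0534])@y)
    zm=w["z_map"]; v,uu=np.mgrid[:384,:512]; 
    f=192/np.tan(np.radians(float(w["fov_y"]))/2); dx=uu-w["cx"];dy=v-w["cy"]; r=np.hypot(dx,dy)+1e-9
    e=np.stack([dx/r*np.tan(r/f),dy/r*np.tan(r/f),np.ones_like(r)],-1)*zm[...,None]
    P=e@w["pose"][:3,:3].T+w["pose"][:3,3]
    m=(abs(v-vs)<25)&(abs(uu-u)<20)&(P[...,2]>.074)&(P[...,2]<.088); q=P[m]; s=(q[:,:2]-[.534,-.0534])@y
    print(len(q),q.mean(0),s.min(),s.max(),s.mean())
    m=(abs(v-vs)<90)&(abs(uu-u)<12)&(P[...,2]>.05); 
d=get_image("side"); P=cloud(d); r=(P[...,:2]-[.534,-.0534])@y; x=(P[...,:2]-[.534,-.0534])@np.array([y[1],-y[0]])
m=(abs(x)<.02)&(r>.14)&(r<.22)&(P[...,2]>.057)&(P[...,2]<.088); print("side",m.sum(),r[m].min(),r[m].max(),r[m].mean())
m&=P[...,2]>.076; print("side",m.sum(),r[m].min(),r[m].max(),r[m].mean())
v0=np.load("v0.npz")["dp"]; r=(v0[...,:2]-[.534,-.0534])@y; x=(v0[...,:2]-[.534,-.0534])@np.array([y[1],-y[0]])
m=(abs(x)<.02)&(r>.14)&(r<.22)&(v0[...,2]>.057)&(v0[...,2]<.088); print("side0",m.sum(),r[m].min(),r[m].max(),r[m].mean())
E
```

```text
w1 [0.48866524 0.1018563  0.081     ] 0.16173963934684008
325 [0.4880541  0.10236814 0.08060446] 0.1532535804571771 0.16935424508001112 0.1624016538923321
w3 [0.4800805  0.13097789 0.081     ] 0.1920999832610306
280 [0.47980695 0.13110413 0.08055271] 0.18397595538543 0.1991432166313773 0.19229752903787972
side 44 0.18213728837468268 0.19909863752157989 0.1928719863872203
side 27 0.18213728837468268 0.19909863752157989 0.19116077655992575
side0 43 0.1539945668005389 0.16943493249801905 0.1633996182622823
```

The knob is now about 192 mm from the axis by absolute measure, but the relative travel reads only about 30 mm. I'll regrip more firmly and pull once more to confirm it is a hard stop.

```bash
python3 -m handwheel '{"translation":[[-0.2,-0.2,0],[0,0,1],[0,0,1],[0,0,1],[0,0,1],[0,0,1.0],[0,0,0.1],[0,0,0]],"roll":[0,0,0,0,0,0,0,0]}' 0.7
python3 -m handwheel '{"translation":[[0,0,0],[0,0,0],[0,0,0],[0,0,0],[0,0,0],[0,0,0],[0,0,0],[0,0,0]],"roll":[0,0,0,0,0,0,0,0]}' 0 110
python3 -m handwheel '{"translation":[[0.1,0,0],[0.1,0,0],[0.1,0,0],[0.1,0,0],[0.1,0,0],[0.1,0,0],[0,0,0],[0,0,0]],"roll":[0,0,0,0,0,0,0,0]}'
```

```text
t: 5.9
ee_pos: [0.4739, 0.1282, 0.0515]
tool_rot: [-1.884, -2.509, 0.009]
ft_force: [-0.3, -0.0, -0.3]
grip_width: 0.7
grasp_force: 0.0
t: 6.57
ee_pos: [0.4799, 0.13, 0.0558]
tool_rot: [1.884, 2.509, 0.007]
ft_force: [3.4, -0.3, 7.2]
grip_width: 0.154
grasp_force: 107.7
t: 7.23
ee_pos: [0.4797, 0.1309, 0.0558]
tool_rot: [1.878, 2.482, -0.023]
ft_force: [13.5, -37.3, 5.2]
grip_width: 0.158
grasp_force: 107.6
```

```bash
python3 -m handwheel '{"translation":[[0.15,0,0],[0.15,0,0],[0.15,0,0],[0,0,0],[0,0,0]],"roll":[0,0,0,0,0]}'
python3 -m handwheel '{"translation":[[-0.25,0,0],[-0.25,0,0],[-0.25,0,0],[-0.2,0,0],[0,0,0],[0,0,0]],"roll":[0,0,0,0,0,0]}'
```

```text
t: 7.65
ee_pos: [0.4794, 0.1315, 0.0558]
tool_rot: [1.873, 2.461, -0.045]
ft_force: [23.4, -65.9, 3.7]
grip_width: 0.154
grasp_force: 107.7
t: 8.15
ee_pos: [0.4799, 0.1302, 0.0558]
tool_rot: [1.885, 2.505, 0.004]
ft_force: [3.8, -4.4, 7.0]
grip_width: 0.156
grasp_force: 108.5
```

It is elastic up to 70 N with no further travel, so this is a hard stop and the bolt is home. Next I'll release, lift, move over the post and roll for the handle.

```bash
python3 -m handwheel '{"translation":[[0,0,0],[0,0,0],[0,0,0],[0,0,0],[0,0,0],[0,0,-1],[0,0,-1],[0,0,-1],[0,0,-1],[0,0,-1],[0,0,-1],[0,0,-1]],"roll":[0,0,0,0,0,0,0,0,0,0,0,0]}' 0.7
python3 -m handwheel '{"translation":[[0,0,-1],[0,0,-1],[0,0,-0.8],[-1,0,0],[-1,0,0],[-1,0,0],[-1,0,0],[-1,0,0],[-1,0,0],[-0.7,0,0],[0,0,0],[0,0,0]],"roll":[0,0,0,0,0,0,0,0,0,0,0,0]}'
python3 - <<'E'
from h import *
s=sense(); print(s["q"])
w=get_image("wrist"); np.savez("w4.npz",**{k:np.array(v) for k,v in w.items()})
cv2.imwrite("pics/w4.png",w["frame"][...,::-1])
E
```

```text
t: 9.15
ee_pos: [0.4756, 0.1317, 0.2298]
tool_rot: [-1.885, -2.512, 0.001]
ft_force: [-0.1, 1.2, -0.2]
grip_width: 0.7
grasp_force: 0.0
t: 10.15
ee_pos: [0.5228, -0.0296, 0.2983]
tool_rot: [-1.888, -2.51, 0.0]
ft_force: [-0.8, 0.3, 0.1]
grip_width: 0.699
grasp_force: 0.0
[-5.68318283e-02  2.39751534e-01  8.31918971e-03  1.34059203e+00
  5.78436063e-04  1.23284747e+00]
```

View pics/w4.png

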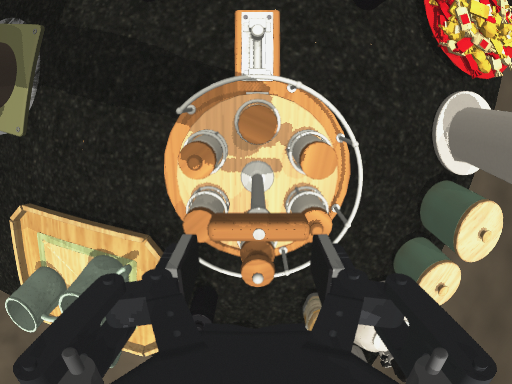

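The wrist view shows the bar handle level at (259,229), with its centre cap at (259,235). The mill is at (258,272), exactly opposite the bolt (carousel -y). The rail gap is at the left, facing the robot, so -90° is right.

```bash
python3 - <<'E'
from h import *
w=dict(np.load("w4.npz")); hsv=cv2.cvtColor(w["frame"],cv2.COLOR_RGB2HSV)
print("cap",fray(w,259,235,.228))
zm=w["z_map"]; v,u=np.mgrid[:384,:512]
f=192/np.tan(np.radians(float(w["fov_y"]))/2); dx=u-w["cx"];dy=v-w["cy"]; r=np.hypot(dx,dy)+1e-9
e=np.stack([dx/r*np.tan(r/f),dy/r*np.tan(r/f),np.ones_like(r)],-1)*zm[...,None]
P=e@w["pose"][:3,:3].T+w["pose"][:3,3]
m=(abs(u-259)<60)&(abs(v-232)<30)&(abs(P[...,2]-.226)<.006); q=P[m]
c,(a,b),t=cv2.minAreaRect(np.float32(q[:,:2]*1000)); print("bar",c,a,b,t,q.mean(0),m.sum())
m=(abs(u-258)<25)&(abs(v-272)<25)&(P[...,2]>.15)&(P[...,2]<.19); q=P[m]; print("mill",q.mean(0), np.degrees(np.arctan2(*(q.mean(0)[:2]-[.534,-.0535])[::-1])))
E
```

```text
cap [ 0.53418398 -0.05614545  0.228     ]
bar (533.4197998046875, -53.94551086425781) 82.56524658203125 16.942541122436523 15.998602867126465 [ 0.53274775 -0.05270982  0.22652462] 2114
mill [ 0.55331401 -0.1248508   0.16695769] -74.85353688958185
```

```bash
python3 -m handwheel '{"translation":[[0,0,0],[0,0,0],[0,0,0],[0,0,0],[0,0,0],[0,0,0],[0,0,0],[0,0,0],[0,0,0],[0,0,0]],"roll":[-1,-1,-1,-1,-1,-1,-1,-1,-1,-1]}'
python3 -m handwheel '{"translation":[[0,0,0],[0,0,0],[0,0,0],[0,0,0],[0,0,0],[-0.1,-0.5,0],[0,-0.5,0],[0,0,0],[0,0,0],[0,0,0]],"roll":[-1,-1,-1,-1,-1,0,0,0,0,0]}'
python3 - <<'E'
from h import *
from scipy.spatial.transform import Rotation as R
s=sense(); M=R.from_rotvec(s["tool_rot"]).as_matrix(); print(s["q"],s["ee_pos"],np.degrees(np.arctan2(M[1,1],M[0,1])))
d=np.array([.5334,-.054,.193])-s["ee_pos"]; print("units",M.T@d/.025)
E
```

```text
t: 11.03
ee_pos: [0.5225, -0.0277, 0.2988]
tool_rot: [-0.366, -3.12, -0.001]
ft_force: [-0.3, 0.2, -0.9]
grip_width: 0.701
grasp_force: 0.0
t: 11.87
ee_pos: [0.5324, -0.0527, 0.2987]
tool_rot: [0.44, -3.11, -0.001]
ft_force: [-0.3, -0.6, -0.4]
grip_width: 0.7
grasp_force: 0.0
[-9.88541634e-02  2.59387421e-01  3.57996236e-02  1.34771910e+00
  3.00539399e-04 -3.79975219e-01] [ 0.53236162 -0.05270149  0.29865431] 106.10704076927591
units [-0.02702743 -0.06340435  4.22613357]
```

```bash
python3 -m handwheel '{"translation":[[0,-0.05,0.8],[0,0,0.8],[0,0,0.8],[0,0,0.8],[0,0,0.8],[0,0,0.2],[0,0,0],[0,0,0]],"roll":[0,0,0,0,0,0,0,0]}'
python3 -m handwheel '{"translation":[[0,0,0],[0,0,0],[0,0,0],[0,0,0],[0,0,0],[0,0,0],[0,0,0],[0,0,0]],"roll":[0,0,0,0,0,0,0,0]}' 0 60
```

```text
t: 12.53
ee_pos: [0.533, -0.0536, 0.1944]
tool_rot: [-0.442, 3.11, 0.0]
ft_force: [-0.8, 0.4, -0.0]
grip_width: 0.699
grasp_force: 0.0
t: 13.2
ee_pos: [0.5335, -0.0538, 0.195]
tool_rot: [-0.442, 3.108, -0.001]
ft_force: [-1.3, 0.4, 5.9]
grip_width: 0.201
grasp_force: 59.5
```

Gripped at 17 mm, which matches the bar. Now I'll turn the disc clockwise, smoothly.

```bash
python3 -m handwheel '{"translation":[[0,0,0],[0,0,0],[0,0,0],[0,0,0],[0,0,0],[0,0,0],[0,0,0],[0,0,0],[0,0,0],[0,0,0],[0,0,0],[0,0,0]],"roll":[0.1,0.2,0.3,0.4,0.5,0.5,0.5,0.5,0.5,0.5,0.5,0.5]}'
python3 -m handwheel '{"translation":[[0,0,0],[0,0,0],[0,0,0],[0,0,0],[0,0,0],[0,0,0],[0,0,0],[0,0,0],[0,0,0],[0,0,0],[0,0,0],[0,0,0]],"roll":[0.5,0.5,0.5,0.5,0.5,0.5,0.5,0.5,0.5,0.5,0.5,0.5]}'
```

```text
t: 14.2
ee_pos: [0.5335, -0.054, 0.195]
tool_rot: [0.381, 3.116, -0.001]
ft_force: [-0.5, -0.9, 5.5]
grip_width: 0.205
grasp_force: 59.7
t: 15.2
ee_pos: [0.5334, -0.0542, 0.195]
tool_rot: [1.325, 2.846, -0.001]
ft_force: [-0.2, -1.9, 6.3]
grip_width: 0.203
grasp_force: 59.8
```

```bash
python3 -m handwheel '{"translation":[[0,0,0],[0,0,0],[0,0,0],[0,0,0],[0,0,0],[0,0,0],[0,0,0],[0,0,0],[0,0,0],[0,0,0],[0,0,0]],"roll":[0.5,0.5,0.5,0.5,0.5,0.5,0.4,0.3,0.2,0.1,0]}'
python3 - <<'E'
from h import *
from scipy.spatial.transform import Rotation as R
s=sense(); M=R.from_rotvec(s["tool_rot"]).as_matrix(); print(s["q"],s["ee_pos"],np.degrees(np.arctan2(M[1,1],M[0,1])))
a=get_image("scene"); b=get_image("side"); np.savez("v5.npz",sf=a["frame"],sp=cloud(a),df=b["frame"],dp=cloud(b))
A=cv2.resize(a["frame"][150:275,190:335],None,fx=2.7,fy=2.7,interpolation=cv2.INTER_CUBIC);B=cv2.resize(b["frame"][130:280,170:310],(391,337),interpolation=cv2.INTER_CUBIC)
cv2.imwrite("pics/turned.png",np.hstack([A[:337],B[:337]])[...,::-1])
E
```

```text
t: 16.12
ee_pos: [0.5332, -0.0543, 0.195]
tool_rot: [1.886, 2.51, -0.0]
ft_force: [-0.3, -1.3, 6.4]
grip_width: 0.197
grasp_force: 59.8
[-0.10075329  0.29518776 -0.18525294  1.08858742 -0.00120708  1.18804861] [ 0.53320697 -0.0542936   0.19496759] 16.157089941015464
```

View pics/turned.png

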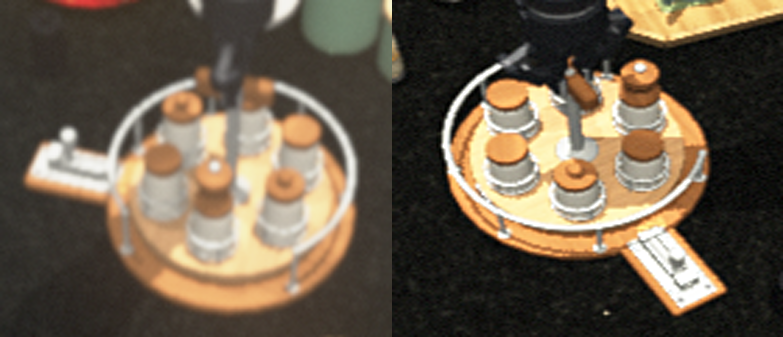

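The mill, in the left half at (212,195), stands in the gap with all the jars upright, and the bolt knob (68,140) is drawn. I'll check the mill's angle numerically.

```bash
python3 - <<'E'
from h import *
d=np.load("v5.npz"); c=np.array([.5338,-.0537])
for k in "sd":
    P=d[k+"p"].reshape(-1,3); r=np.hypot(*(P[:,:2]-c).T); a=np.degrees(np.arctan2(P[:,1]-c[1],P[:,0]-c[0]))%360
    m=(r>.05)&(r<.11)&(P[:,2]>.145)&(P[:,2]<.182)&(a>150)&(a<240); q=P[m]; print(k,m.sum(),q.mean(0),a[m].mean(),a[m].min(),a[m].max())
    m&=P[:,2]>.168; q=P[m]; print(" top",m.sum(),q.mean(0),a[m].mean(),r[m].mean())
E
```

```text
s 144 [ 0.45455351 -0.07751644  0.16700939] 196.7573437922196 182.85700272075124 208.7454986727002
 top 68 [ 0.4570294  -0.07533772  0.17188444] 195.77174939752794 0.08023502244083601
d 143 [ 0.45968632 -0.07187126  0.16539259] 193.77077851417806 182.19469826813253 209.47367991609573
 top 36 [ 0.45927197 -0.07385756  0.17215219] 195.2136322970121 0.07743836303167645
```

The mill is at 195.5° against a target of 196.1°, at a radius of 78 mm, so it stands in the middle of the gap. I'm letting it settle, then handing in while still gripping.

```bash
python3 -m handwheel '{"translation":[[0,0,0],[0,0,0],[0,0,0],[0,0,0]],"roll":[0,0,0,0]}' && python3 -c "
from cell import workorder; print(workorder.sign_off())"
```

```text
t: 16.55
ee_pos: [0.5332, -0.0543, 0.195]
tool_rot: [1.885, 2.51, -0.0]
ft_force: [-1.0, -1.0, 6.9]
grip_width: 0.206
grasp_force: 59.8
the job is handed in; nothing more can be done
None
```

The job is handed in: the bolt was pulled hard against its end stop (about 30 mm of measured travel against the 32 mm given), the mill stands within about 1° of the middle of the rail gap, the jars are upright, and the gripper is still holding the handle.

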